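# Put the stain bottles back into their own cups of the reagent carrier

### The job

The four stain bottles are standing in one another's cups of the slide stainer's reagent carrier. Exchange them, using the spare grey cup (or a clear patch of worktop) to park a bottle on the way, until each stands seated upright in the cup of its own colour: blue cap in blue, red cap in red, brown glass in brown, white bottle in white. Keep the bottles upright, set them down rather than dropping them, and leave the culture dish behind the carrier where it is.

Things in the scene. Friction and masses are not known exactly. Their poses are not given: they have to be found in the camera images.
- blue_cap_bottle: clear glass reagent bottle with a blue screw cap, 40 mm across, 86 mm tall; origin at the centre of its underside, z up. Grip it 50 to 65 mm above its underside.
- red_cap_bottle: clear glass reagent bottle with a red screw cap, 40 mm across, 86 mm tall; origin at the centre of its underside, z up. Grip it 50 to 65 mm above its underside.
- brown_bottle: brown glass bottle with a black screw cap, 50 mm across, 80 mm tall; origin at the centre of its underside, z up. Its glass is straight up to about 55 mm: grip it about 50 mm above its underside.
- white_bottle: white plastic bottle with a white cap, 49 mm across, 126 mm tall, the tallest; origin at the centre of its underside, z up. Its body is straight-sided up to about 85 mm: grip it 60 to 75 mm above its underside.
- blue_cup: blue round cup, one of five hung in a row, in changing order, in the grey steel carrier (100 mm across the row, 22 mm high); fixed. Bore 60 mm, mouth flared to 69 inside, 77 outside. Origin: centre of its underside; inner floor 4, rim 28 mm above it. z up, y along the row (next cup 80 mm off), x across it, where both sides are free for fingers.
- brown_cup: dark brown round cup, one of five hung in a row, in changing order, in the grey steel carrier (100 mm across the row, 22 mm high); fixed. Bore 60 mm, mouth flared to 69 inside, 77 outside. Origin: centre of its underside; inner floor 4, rim 28 mm above it. z up, y along the row (next cup 80 mm off), x across it, where both sides are free for fingers.
- white_cup: white round cup, one of five hung in a row, in changing order, in the grey steel carrier (100 mm across the row, 22 mm high); fixed. Bore 60 mm, mouth flared to 69 inside, 77 outside. Origin: centre of its underside; inner floor 4, rim 28 mm above it. z up, y along the row (next cup 80 mm off), x across it, where both sides are free for fingers.
- red_cup: red round cup, one of five hung in a row, in changing order, in the grey steel carrier (100 mm across the row, 22 mm high); fixed. Bore 60 mm, mouth flared to 69 inside, 77 outside. Origin: centre of its underside; inner floor 4, rim 28 mm above it. z up, y along the row (next cup 80 mm off), x across it, where both sides are free for fingers.
- spare_cup: plain dark grey round cup, the spare, empty at first, one of five hung in a row, in changing order, in the grey steel carrier (100 mm across the row, 22 mm high); fixed. Bore 60 mm, mouth flared to 69 inside, 77 outside. Origin: centre of its underside; inner floor 4, rim 28 mm above it. z up, y along the row (next cup 80 mm off), x across it, where both sides are free for fingers.
- culture_dish: bystander: lidded round culture dish, 60 mm across, 16 mm tall, standing loose on the worktop 125 to 145 mm behind the row's centre line; origin at the centre of its underside.
Mind the look-alikes: they are no part of the job. Leave any orange look-alike of the red_cap_bottle alone. What is shaped like the brown_bottle but yellow is not meant.

How it is judged (in metres and radians):
At the end, for the whole second after the job is handed in: Each of the four bottles stands on the floor of the cup of its own colour (axis within 13 mm of the cup's, underside less than 9 mm above the cup's origin, leaning less than 7 degrees), released and at rest (horizontal distance between blue_cap_bottle and blue_cup below 0.013 m and z of blue_cap_bottle in the frame of blue_cup below 0.009 m and angle between each of blue_cap_bottle, red_cap_bottle, brown_bottle, white_bottle's own z axis and vertical below 0.12 rad and linear speed of each of blue_cap_bottle, red_cap_bottle, brown_bottle, white_bottle below 0.02 m/s and horizontal distance between red_cap_bottle and red_cup below 0.013 m and z of red_cap_bottle in the frame of red_cup below 0.009 m and horizontal distance between brown_bottle and brown_cup below 0.013 m and z of brown_bottle in the frame of brown_cup below 0.009 m and horizontal distance between white_bottle and white_cup below 0.013 m and z of white_bottle in the frame of white_cup below 0.009 m); the robot touches nothing.
It fails at once if a bottle is laid over (leans more than 45 degrees) (angle between any of blue_cap_bottle, red_cap_bottle, brown_bottle, white_bottle's own z axis and vertical above 0.79 rad).
It fails at once if a bottle is dropped: moves faster than 0.7 m/s out of the fingers (a fall of about 25 mm) ((linear speed of blue_cap_bottle above 0.7 m/s and contact force between the fingers and blue_cap_bottle below 0.05 N) or (linear speed of red_cap_bottle above 0.7 m/s and contact force between the fingers and red_cap_bottle below 0.05 N) or (linear speed of brown_bottle above 0.7 m/s and contact force between the fingers and brown_bottle below 0.05 N) or (linear speed of white_bottle above 0.7 m/s and contact force between the fingers and white_bottle below 0.05 N)).
It fails at once if the culture dish is moved by more than 30 mm (distance of culture_dish from where it was at the start of the episode above 0.03 m).
It also fails if it takes over 128 s, if anything falls off the work surface, if the arm or the gripper's body presses on something with over 40 N, if the wrist force passes 120 N, or if a joint passes its speed limit or range.

### The arm

A 6-joint arm with a two-finger parallel gripper is mounted at the origin on a cart in front of the work surface, level with it; the furniture and walls round the work are solid. World frame = base frame: x ahead of the robot, y to its left, z up, the work surface at z = 0. Lengths are in mm, angles in rad, forces in N, time in s.
With the tool pointing down it reaches from about 350 to 975 mm from the base axis. Payload 7.1 kg.
Tool frame: the origin (TCP) lies on the centre line of the jaws, within the pads' length; the fingertips stand 17 mm ahead of it and the grasp point (between the pads) lies 2 mm behind it (tip_extent is the distance from the TCP to the fingertips, in mm); z points along the fingers, y is the line along which they close (so a half turn about z gives the same grasp; the last joint's range is limited). The gripper opens to 88 mm and grips with 3 to 60 N. Pads are 20 mm wide; open, the fingers measure 115 mm over their backs; the gripper's body (75 mm by 178 mm) begins 61 mm behind the grasp point.
Start: joints at [-1.366, 0.423, 1.63, -0, 1.089, -0.019], TCP at [138.73, -609.392, 239.675] pointing down, gripper open.
Joint ranges: [-3, 3], [-0.9, 2.11], [0.09, 2.58], [-1.31, 4.45], [0.11, 2.69], [-2.54, 2.54]. Speed limits (rad/s): [2.39, 2.39, 3.01, 3.14, 3.14, 3.14].

### API

Orientations are given as a rotation vector (axis times angle).
In Python, from workcell import get_obs, get_image, camera_model, close_job, look_for, outline_of, pinpoint, tip_extent gives the robot as it stands.
- The arm moves only by the shell command python3 -m jog 'ROWS'. ROWS is text: rows parted by semicolons, each of 7 numbers parted by spaces: the shift along the tool's x, y, z as a fraction of full scale, then the turn, a rotation vector about the tool's x, y, z as a fraction of full scale, then the closure, from -1 (fully open) to 1 (shut). A call has 1 to 8 rows; each row is the pose to reach, as a shift and turn from the pose commanded when the call began, along the tool's axes at that moment; what a row does not reach only later rows make up. Full scale, the value 1, is 0.2 m for a shift and 30 degrees for a turn. A row lasts 1/10 s, in which the tool goes at most 50 mm and 8.59 degrees, less where a joint would pass 70% of its speed; a pose out of reach is approached as far as the arm can. A call with a number of a shift or a turn outside -1 to 1 is refused whole. A call with a gripper value outside its range is refused whole. The fingers move at their own pace and stop on an object; the grip force is fixed at half the most. Time passes only in rows, so rows that repeat a pose let the fingers close. It gives the time, the measured TCP pose, the force, the opening and the grip force at its end, in the units of the state.
- get_obs(): the state, without advancing time (a new reading comes with each control period).
- get_image(name): name is "scene" or "top" or "wrist"; returns the picture (420x560x3 uint8, red, green, blue); there is no depth.
- camera_model(name): a dict with "fx", "fy", "cx", "cy" (pixels), "origin" and "orientation" of the camera in the world; the wrist camera has in their place "tool_from_camera" (4x4, takes a point from camera to tool coordinates, whose origin is the TCP and whose axes are the flange's). Camera axes: x right, y down, z forward; pixel columns grow to the right and rows downward; lengths in mm; the calibration is good to about 2 mm. A picture is of the moment at which its call begins: read the wrist's pose just before it. camera_model takes no time and is no camera call.
- close_job(): hands the job in; it is judged then, once.
Trained networks look in the newest picture that a camera, given by its name, has taken for a name from the list of things; names that differ only in an ending like _2 or _b are one class to them, and where a whole thing is asked for, a point or a joint stands for the part that bears it (a point fixed in the world has none). Each returns a list of dicts, best first, with "confidence" (0 to 1); they miss things now and then, are a little off and sometimes report something else, mostly with a low value. They report only what shows in the picture. A call takes as long as a camera call. They do not tell look-alikes from the thing itself.
- look_for(target, camera): "xyz" ([x, y, z] in mm, in the coordinates of the camera as it stood for that picture, good to about 4 mm: the middle of the surface that is visible of it).
- outline_of(target, camera): "mask" (420x560 bool, what is visible of it).
- pinpoint(target, camera): "xyz" ([x, y, z] in mm, in the coordinates of the camera as it stood for that picture, good to about 4 mm: a listed point, or the origin of a listed thing).
The state is a dict: "t": time; "qpos": joint angles; "qvel": joint speeds; "joint_torque": joint torques, N m; "ee_pos": TCP position; "orientation": TCP orientation; "ft_force": force on the tool from outside, world axes, zero at the start; "moment": the same for the moment, N m; "width": finger opening in mm; "grasp_force": force on a finger pad.
Only numpy, scipy, OpenCV 4.12 (cv2) and the standard library are available. Lean on these libraries where they do the work, as an engineer would, in place of code of your own. Each camera call takes 0.05 s, during which the arm holds its last target. There are 200 camera calls.

## Working session

There is one attempt and no reset: what is moved stays moved. The work goes in short steps, Python scripts to look and compute and a shell command to move; the robot and the scene stay as the last step left them, time stands still between calls to the robot, and variables do not carry over. Pictures are saved under pics/ and viewed, at most 14 in all, crops included, and the job is handed in when it is done.

```bash
mkdir -p pics; cat > h.py <<'E'
import numpy as np, cv2
from scipy.spatial.transform import Rotation as R
from workcell import *
N=['blue_cap_bottle','red_cap_bottle','brown_bottle','white_bottle','blue_cup','brown_cup','white_cup','red_cup','spare_cup','culture_dish']
def campose(c):
    m=camera_model(c)
    if 'tool_from_camera' in m:
        o=get_obs(); T=np.eye(4); T[:3,:3]=R.from_rotvec(o['orientation']).as_matrix(); T[:3,3]=o['ee_pos']
        return m,T@np.array(m['tool_from_camera'])
    T=np.eye(4); q=np.array(m['orientation']); T[:3,:3]=R.from_rotvec(q).as_matrix() if q.shape==(3,) else q
    T[:3,3]=m['origin']; return m,T
def world(c,p,T=None):
    T=campose(c)[1] if T is None else T
    return T[:3,:3]@np.array(p)+T[:3,3]
def pix(c,P,mT=None):
    m,T=mT or campose(c)
    q=T[:3,:3].T@(np.array(P)-T[:3,3]); return np.array([m['fx']*q[0]/q[2]+m['cx'],m['fy']*q[1]/q[2]+m['cy']])
def snap(c,f):
    im=get_image(c); cv2.imwrite('pics/'+f,im[:,:,::-1]); return im
E
python3 - <<'E'
from h import *
print(get_obs())
for c in ('scene','top'):
    print(c,camera_model(c)); snap(c,c+'0.png')
    for n in N:
        for d in pinpoint(n,c)[:3]:
            w=world(c,d['xyz']); print(n,round(d['confidence'],2),w.round(0),pix(c,w).round(0))
E
```

```text
{'t': 0.0, 'qpos': array([-1.36599667e+00,  4.23838390e-01,  1.63065837e+00, -3.37217901e-05,
        1.08862221e+00, -1.89887969e-02]), 'qvel': array([ 0.0014118 ,  0.00041675, -0.00042168,  0.00057424, -0.00187095,
       -0.00133795]), 'joint_torque': array([-3.09188828e-03, -5.44631052e+01, -2.73668557e+01,  6.40878431e-02,
        2.27732747e-02, -9.49729861e-05]), 'ee_pos': array([ 138.62056911, -608.89890631,  238.91564456]), 'orientation': array([-3.12043607e+00, -3.50648052e-01,  2.69002532e-04]), 'ft_force': array([-0.30223713,  0.20249547, -0.19476928]), 'moment': array([ 0.04845105,  0.02753332, -0.00640046]), 'grasp_force': 0.0, 'width': 87.1639920333655}
scene {'fx': 541.3970314107805, 'fy': 541.3970314107805, 'cx': 277.063118612212, 'cy': 213.03098996232515, 'origin': array([ 171.68501698, -438.40053029,  803.7328744 ]), 'orientation': array([-2.30759227,  0.76384128, -0.29114412])}
blue_cap_bottle 0.74 [497. 208.   8.] [214. 214.]
red_cap_bottle 0.86 [479. 283.   9.] [187. 195.]
red_cap_bottle 0.66 [511. 134.   4.] [242. 235.]
red_cap_bottle 0.62 [558. 397.  -1.] [193
[... 627 characters left out ...]
: 205.18032563363778, 'origin': array([469.42635168, 147.13756701, 948.23179573]), 'orientation': array([-2.17927799,  2.12066251, -0.15439678])}
blue_cap_bottle 0.53 [494. 215.   8.] [246. 248.]
red_cap_bottle 0.83 [476. 287.  11.] [216. 255.]
red_cap_bottle 0.64 [553. 400.  -1.] [173. 223.]
brown_bottle 0.94 [732. 116.   5.] [289. 155.]
brown_bottle 0.79 [515. 134.   7.] [279. 241.]
white_bottle 0.68 [549. -28.   9.] [345. 228.]
white_bottle 0.55 [511. 134.   3.] [279. 242.]
blue_cup 0.57 [548. -26.   2.] [344. 229.]
brown_cup 0.6 [496. 213.   3.] [247. 247.]
white_cup 0.71 [477. 291.  -0.] [215. 254.]
red_cup 0.66 [510. 129.   4.] [281. 243.]
culture_dish 0.66 [632. 191.  -0.] [258. 193.]
```

View pics/scene0.png

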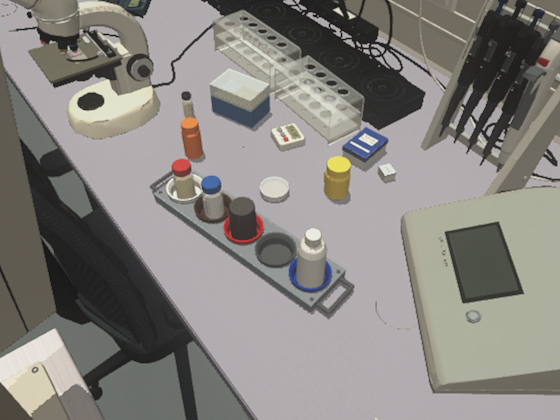

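```bash
python3 -c "
import cv2
i=cv2.imread('pics/scene0.png')[100:330,140:400];cv2.imwrite('pics/c0.png',cv2.resize(i,None,fx=2.6,fy=2.6,interpolation=3)[:600,:800])"
```

```text
(no output)
```

View pics/top0.png

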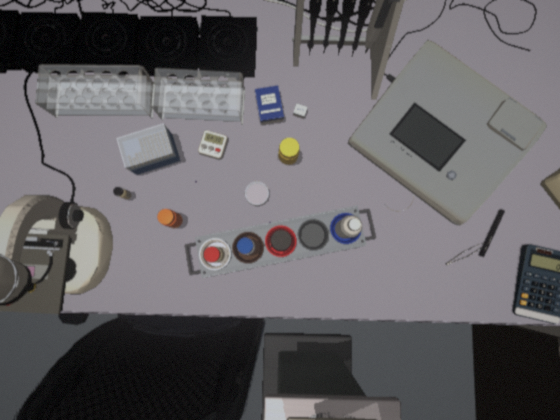

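View pics/c0.png

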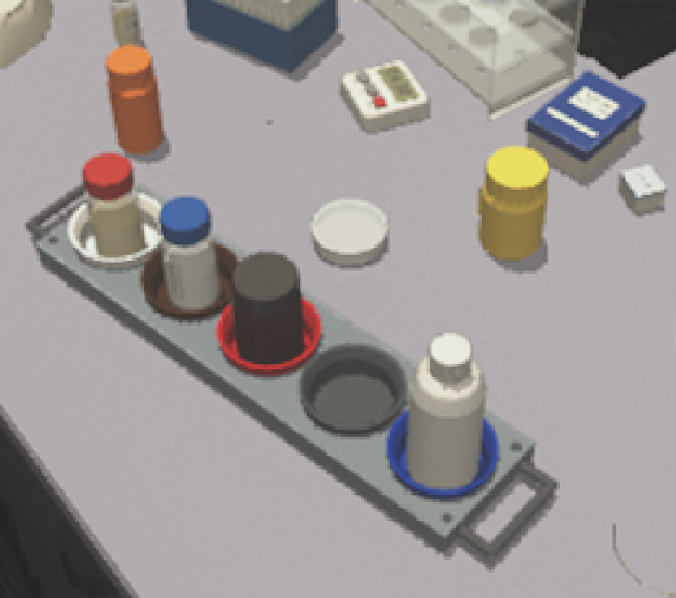

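Views: red-capped bottle (scene 182,180) is in the white cup, blue-capped (211,200) in brown, brown glass (242,220) in red, white (312,262) in blue, spare cup (275,250) is empty. The look-alikes are orange (192,138) and yellow (338,178), both off the carrier. The crop confirms which four are meant. Plan: white→spare, blue→blue, brown→brown, red→red, white→white.

First approach the row and turn the jaws across it, then measure with the wrist camera.

```bash
J="python3 -m jog"; 
python3 -m jog '0.2 -0.2 -0.05 0 0 0 -1;0.4 -0.4 -0.1 0 0 0 -1;0.6 -0.6 -0.15 0 0 0 -1;0.7 -0.7 -0.2 0 0 0 -1;0.7 -0.7 -0.2 0 0 0 -1'
python3 -m jog '0.2 -0.2 0 0 0 0 -1;0.4 -0.4 0 0 0 0 -1;0.6 -0.6 0 0 0 0 -1;0.7 -0.7 0 0 0 0 -1;0.7 -0.7 0 0 0 0 -1'
python3 -m jog '0 0 0 0 0 -0.5 -1;0 0 0 0 0 -1 -1;0 0 0 0 0 -1 -1;0 0 0 0 0 -1 -1;0 0 0 0 0 -1 -1'
python3 -m jog '0 0 0 0 0 -0.5 -1;0 0 0 0 0 -1 -1;0 0 0 0 0 -1 -1;0 0 0 0 0 -1 -1;0 0 0 0 0 -1 -1'
python3 -m jog '0 0 0 0 0 -0.5 -1;0 0 0 0 0 -1 -1;0 0 0 0 0 -1 -1;0 0 0 0 0 -1 -1;0 0 0 0 0 -1 -1'
python3 - <<'E'
from h import *
o=get_obs(); print(o['t'],o['qpos'].round(3),o['ee_pos'],R.from_rotvec(o['orientation']).as_matrix().round(3))
m,T=campose('wrist');print(T.round(2),m)
snap('wrist','w0.png')
for n in N:
    for d in pinpoint(n,'wrist')[:2]: print(n,round(d['confidence'],2),world('wrist',d['xyz'],T).round(0))
E
```

```text
t: 1.6
ee_pos: [246.3, -438.5, 281.1]
orientation: [3.121, 0.356, 0.002]
ft_force: [0.1, -1.0, 0.2]
width: 87.8
grasp_force: 0.0
t: 2.1
ee_pos: [351.6, -270.9, 279.7]
orientation: [-3.12, -0.359, -0.001]
ft_force: [0.6, 0.8, 0.8]
width: 87.3
grasp_force: 0.0
t: 2.6
ee_pos: [349.3, -275.3, 279.6]
orientation: [2.925, 1.146, -0.0]
ft_force: [0.2, -0.6, 0.6]
width: 87.9
grasp_force: 0.0
t: 3.1
ee_pos: [349.4, -275.0, 279.6]
orientation: [2.53, 1.862, -0.0]
ft_force: [0.6, -0.6, 0.2]
width: 88.1
grasp_force: 0.0
t: 3.6
ee_pos: [349.5, -274.7, 279.7]
orientation: [1.963, 2.452, -0.0]
ft_force: [0.6, -0.1, 0.7]
width: 87.7
grasp_force: 0.0
3.6 [-0.693  0.099  1.971 -0.     1.071 -0.913] [ 349.47687167 -274.6831529   279.65409981] [[-0.219  0.976 -0.   ]
 [ 0.976  0.219 -0.   ]
 [-0.    -0.    -1.   ]]
[[ 9.8000e-01  2.1000e-01  6.0000e-02  3.3456e+02]
 [ 2.2000e-01 -9.4000e-01 -2.5000e-01 -2.0768e+02]
 [ 0.0000e+00  2.5000e-01 -9.7000e-01  4.2333e+02]
 [ 0.0000e+00  0.0000e+00  0.0000e+00  1.0000e+00]] {'fx': 327.1140559044812, 'fy': 327.1140559044812, 'cx': 281.40778555580437, 'cy': 212.8008464677114, 'tool_from_camera': array([[-2.77923781e-04, -9.67640173e-01, -2.52333944e-01,
         6.86226288e+01],
       [ 9.99999702e-01, -4.50827126e-04,  6.27401680e-04,
         9.29956541e-02],
       [-7.20858057e-04, -2.52333694e-01,  9.67640009e-01,
        -1.43681909e+02],
       [ 0.00000000e+00,  0.00000000e+00,  0.00000000e+00,
         1.00000000e+00]])}
white_bottle 0.76 [553. -28.   7.]
```

```bash

python3 -m jog '0.2 0.2 0 0 0 0 -1;0.35 0.35 0 0 0 0 -1;0.5 0.5 0 0 0 0 -1;0.62 0.6 0 0 0 0 -1;0.62 0.6 0 0 0 0 -1'
python3 -m jog '0.2 0.2 0 0 0 0 -1;0.35 0.35 0 0 0 0 -1;0.5 0.5 0 0 0 0 -1;0.62 0.6 0 0 0 0 -1;0.62 0.6 0 0 0 0 -1;0.62 0.6 0 0 0 0 -1'
cat > look.py <<'E'
from h import *
import sys
def run(tag):
    m,T=campose('wrist'); snap('wrist',tag+'.png'); np.save(tag+'.npy',T)
    for n in N:
        for d in pinpoint(n,'wrist')[:2]:
            w=world('wrist',d['xyz'],T); print(n,round(d['confidence'],2),w.round(0),pix('wrist',w,(m,T)).round(0))
o=get_obs(); print(o['ee_pos'],o['qpos'].round(2)); run(sys.argv[1])
E
python3 look.py w1
python3 -m jog '0.2 0 0 0 0 0 -1;0.4 0 0 0 0 0 -1;0.6 0 0 0 0 0 -1;0.8 0 0 0 0 0 -1;0.8 0 0 0 0 0 -1;0.8 0 0 0 0 0 -1'
python3 look.py w2
```

```text
t: 4.65
ee_pos: [440.4, -124.1, 279.7]
orientation: [1.955, 2.459, 0.001]
ft_force: [-0.3, 0.1, -0.7]
width: 88.0
grasp_force: 0.0
t: 5.25
ee_pos: [528.3, 20.5, 279.3]
orientation: [-1.958, -2.456, 0.002]
ft_force: [-0.2, -1.1, -0.4]
width: 87.8
grasp_force: 0.0
[528.28622523  20.51237337 279.32694844] [ 0.02  0.24  1.8  -0.    1.1  -0.21]
blue_cap_bottle 0.91 [502. 210.   5.] [296.  17.]
red_cap_bottle 0.6 [628. 194.   4.] [396.  59.]
brown_bottle 0.97 [733. 116.  -0.] [456. 145.]
brown_bottle 0.94 [515. 130.   7.] [291.  92.]
white_bottle 0.77 [554. -27.   6.] [292. 221.]
blue_cup 0.87 [546. -26.   3.] [287. 219.]
brown_cup 0.92 [495. 210.   3.] [290.  17.]
spare_cup 0.89 [532.  52.   1.] [290. 159.]
culture_dish 0.65 [628. 194.   0.] [396.  59.]
t: 6.4
ee_pos: [492.8, 177.4, 279.7]
orientation: [1.956, 2.458, -0.0]
ft_force: [0.1, -0.1, 0.1]
width: 87.7
grasp_force: 0.0
[492.83059689 177.4107778  279.65792679] [ 0.32  0.23  1.81 -0.    1.1   0.1 ]
blue_cap_bottle 0.7 [500. 211.   7.] [293. 159.]
red_cap_bottle 0.65 [484. 284.   4.] [294.  96.]
red_cap_bottle 0.6 [560. 396.  -6.] [379.  14.]
brown_bottle 0.76 [732. 114.   1.] [438. 264.]
white_bottle 0.72 [551. -30.   7.] [288. 330.]
brown_cup 0.71 [495. 210.   2.] [288. 158.]
white_cup 0.84 [475. 288.  -1.] [287.  91.]
spare_cup 0.73 [532.  56.  -2.] [289. 271.]
culture_dish 0.59 [630. 195.  -2.] [385. 191.]
```

```bash
cat > fit.py <<'E'
from h import *
# mean estimates
C={'blue':[(548,-23),(548,-26),(546,-26)],'spare':[(530,50),(532,52),(532,56)],'red':[(513,132),(510,129)],'brown':[(498,215),(496,213),(495,210),(495,210)],'white':[(477,286),(477,291),(475,288)]}
k={'blue':-2,'spare':-1,'red':0,'brown':1,'white':2}
A=[];b=[]
P=[(k[n],p) for n in C for p in C[n]]
ks=np.array([p[0] for p in P]);xy=np.array([p[1] for p in P])
from scipy.optimize import least_squares
f=lambda v:(v[:2]+80*np.outer(ks,[-np.sin(v[2]),np.cos(v[2])])-xy).ravel()
v=least_squares(f,[512,131,.22]).x; print('fit',v, 'rms',np.sqrt(np.mean(f(v)**2)))
np.save('row.npy',v)
for t in ('w1','w2'):
    im=cv2.imread('pics/%s.png'%t); m=camera_model('wrist'); T=np.load(t+'.npy'); s=2
    im=cv2.resize(im,None,fx=s,fy=s,interpolation=3)
    for n in k:
        c=v[:2]+80*k[n]*np.array([-np.sin(v[2]),np.cos(v[2])])
        for r,z in ((38.5,28),(30,5)):
            q=np.array([pix('wrist',[c[0]+r*np.cos(a),c[1]+r*np.sin(a),z],(m,T)) for a in np.linspace(0,6.28,40)])*s
            cv2.polylines(im,[q.round().astype(int)],True,(0,255,0),1)
        print(t,n,c.round(1))
    cv2.imwrite('pics/%so.png'%t,im[0:600,300:900] if t=='w1' else im[100:740,300:900][:600])
E
python3 fit.py
```

```text
fit [5.12637544e+02 1.31930114e+02 2.21342481e-01] rms 2.0012449180863405
w1 blue [547.8 -24.2]
w1 spare [530.2  53.9]
w1 red [512.6 131.9]
w1 brown [495.1 210. ]
w1 white [477.5 288. ]
w2 blue [547.8 -24.2]
w2 spare [530.2  53.9]
w2 red [512.6 131.9]
w2 brown [495.1 210. ]
w2 white [477.5 288. ]
```

View pics/w1o.png

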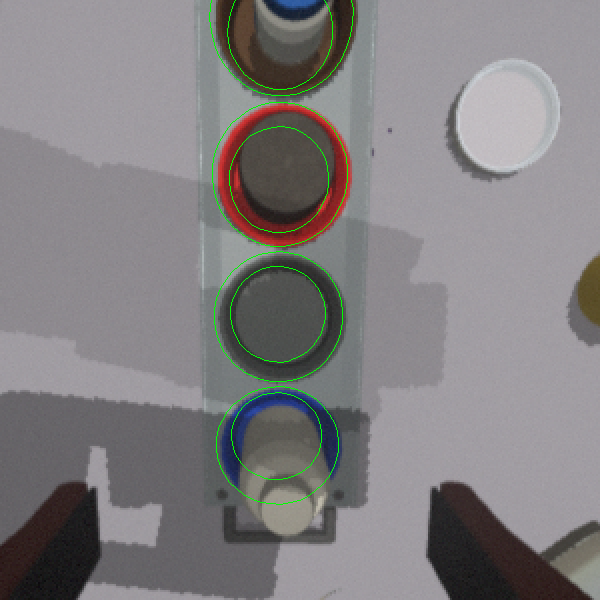

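View pics/w2o.png

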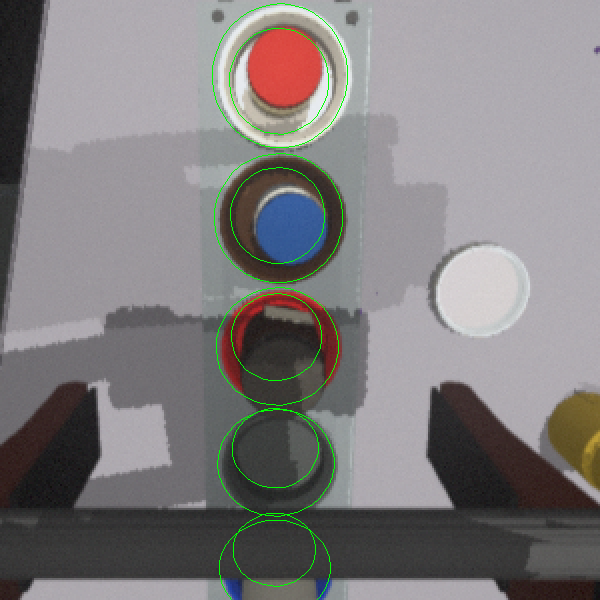

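The overlay fits in size and height, with the rims about 1.5 mm to the +x side of the fit. I'll use row centre (514, 132). The white bottle stands at about (550, -28.5).

```bash

python3 -m jog '-0.2 0 0 0 0 0 -1;-0.4 0.03 0 0 0 0 -1;-0.6 0.05 0 0 0 0 -1;-0.8 0.055 0 0 0 0 -1;-0.8 0.055 0 0 0 0 -1'
python3 -m jog '-0.15 0 0 0 0 0 -1;-0.267 0 0 0 0 0 -1;-0.267 0 0 0 0 0 -1;-0.267 0 0 0 0 0 -1'
python3 -m jog '0 0 0.2 0 0 0 -1;0 0 0.4 0 0 0 -1;0 0 0.4 0 0 0 -1;0 0 0.4 0 0 0 -1'
python3 look.py w3
```

```text
t: 7.45
ee_pos: [540.3, 19.6, 279.7]
orientation: [1.964, 2.451, -0.001]
ft_force: [-0.4, 0.2, -0.5]
width: 88.0
grasp_force: 0.0
t: 7.85
ee_pos: [550.9, -28.3, 279.5]
orientation: [-1.96, -2.454, -0.0]
ft_force: [0.2, 0.2, -0.2]
width: 87.8
grasp_force: 0.0
t: 8.25
ee_pos: [550.9, -27.7, 199.9]
orientation: [-1.957, -2.456, 0.001]
ft_force: [-0.7, 0.0, -0.4]
width: 88.2
grasp_force: 0.0
[550.89597004 -27.73066321 199.90039412] [-0.07  0.37  1.82  0.    0.95 -0.3 ]
brown_bottle 0.82 [515. 130.   7.] [282.  23.]
brown_bottle 0.6 [733. 115.   2.] [493.  97.]
white_bottle 0.77 [553. -29.   8.] [283. 197.]
spare_cup 0.57 [530.  57.   0.] [280. 108.]
```

View pics/w3.png

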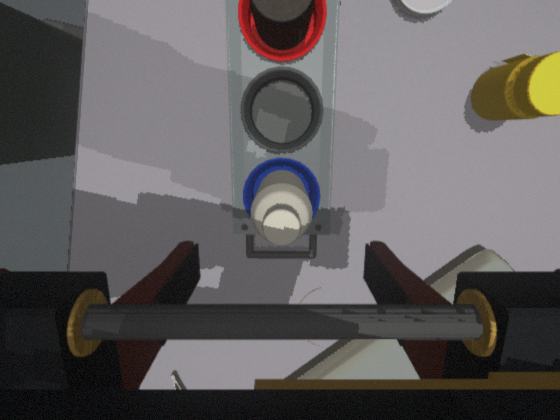

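The white bottle (281,224) is centred between the jaws (195…365). Going down to grip.

```bash

python3 -m jog '0 0 0.2 0 0 0 -1;0 0 0.4 0 0 0 -1;0 0 0.52 0 0 0 -1;0 0 0.62 0 0 0 -1;0 0 0.62 0 0 0 -1;0 0 0.62 0 0 0 -1'
python3 -m jog '0 0 0 0 0 0 1;0 0 0 0 0 0 1;0 0 0 0 0 0 1;0 0 0 0 0 0 1;0 0 0 0 0 0 1;0 0 0 0 0 0 1;0 0 0 0 0 0 1;0 0 0 0 0 0 1'
```

```text
t: 9.4
ee_pos: [551.2, -28.8, 75.8]
orientation: [-1.959, -2.455, 0.001]
ft_force: [-0.9, 0.1, -0.3]
width: 87.9
grasp_force: 0.0
t: 10.2
ee_pos: [551.3, -28.8, 75.9]
orientation: [1.959, 2.456, 0.0]
ft_force: [-1.7, 0.9, 4.9]
width: 49.1
grasp_force: 30.0
```

```bash

python3 -m jog '0 0 -0.05 0 0 0 1;0 0 -0.12 0 0 0 1;0 0 -0.2 0 0 0 1;0 0 -0.27 0 0 0 1;0 0 -0.3 0 0 0 1;0 0 -0.3 0 0 0 1;0 0 -0.3 0 0 0 1'
python3 -m jog '0.05 0 0 0 0 0 1;0.13 0 0 0 0 0 1;0.21 0 0 0 0 0 1;0.3 -0.005 0 0 0 0 1;0.38 -0.005 0 0 0 0 1;0.427 -0.005 0 0 0 0 1;0.427 -0.005 0 0 0 0 1;0.427 -0.005 0 0 0 0 1'
python3 - <<'E'
from h import *
m,T=campose('wrist');snap('wrist','w4.png')
for d in pinpoint('white_bottle','wrist')[:2]: print(d['confidence'],world('wrist',d['xyz'],T))
E
```

```text
t: 10.9
ee_pos: [550.9, -28.8, 135.6]
orientation: [-1.959, -2.455, 0.0]
ft_force: [-0.8, -0.5, -1.5]
width: 48.8
grasp_force: 30.0
t: 11.7
ee_pos: [531.3, 54.5, 135.7]
orientation: [1.958, 2.456, 0.0]
ft_force: [0.1, -0.3, -1.3]
width: 48.4
grasp_force: 30.0
0.6 [533.04932165  57.96670198  67.29880579]
```

View pics/w4.png

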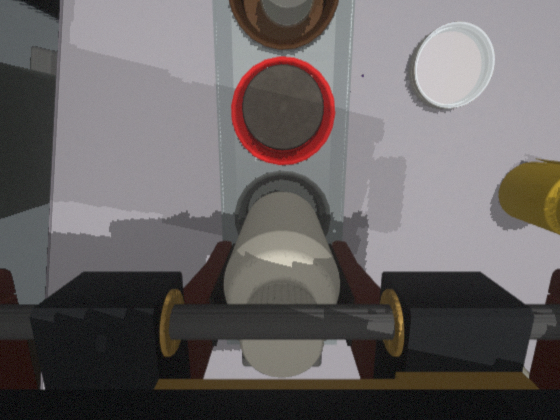

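The white bottle hangs over the spare cup (rim around 283,205), centred across the row. Lowering.

```bash

python3 -m jog '0 0 0.06 0 0 0 1;0 0 0.13 0 0 0 1;0 0 0.19 0 0 0 1;0 0 0.24 0 0 0 1;0 0 0.275 0 0 0 1;0 0 0.275 0 0 0 1;0 0 0.275 0 0 0 1'
python3 -m jog '0 0 0.01 0 0 0 1;0 0 0.02 0 0 0 1;0 0 0.022 0 0 0 1;0 0 0.022 0 0 0 1'
```

```text
t: 12.5
ee_pos: [531.2, 54.3, 80.5]
orientation: [-1.959, -2.455, 0.001]
ft_force: [-0.2, 0.6, -1.0]
width: 48.9
grasp_force: 30.0
t: 12.9
ee_pos: [531.2, 54.3, 76.4]
orientation: [1.959, 2.456, 0.0]
ft_force: [0.1, -0.5, -1.6]
width: 48.7
grasp_force: 30.0
```

```bash

python3 -m jog '0 0 0.006 0 0 0 1;0 0 0.006 0 0 0 1;0 0 0.006 0 0 0 -1;0 0 0.006 0 0 0 -1;0 0 0.006 0 0 0 -1;0 0 0.006 0 0 0 -1;0 0 0.006 0 0 0 -1;0 0 0.006 0 0 0 -1'
python3 -m jog '0 0 -0.05 0 0 0 -1;0 0 -0.2 0 0 0 -1;0 0 -0.4 0 0 0 -1;0 0 -0.6 0 0 0 -1;0 0 -0.63 0 0 0 -1;0 0 -0.63 0 0 0 -1'
python3 -m jog '0.2 0.005 0 0 0 0 -1;0.4 0.01 0 0 0 0 -1;0.6 0.02 0 0 0 0 -1;0.75 0.02 0 0 0 0 -1;0.793 0.02 0 0 0 0 -1;0.793 0.02 0 0 0 0 -1;0.793 0.02 0 0 0 0 -1'
python3 look.py w5
```

```text
t: 13.7
ee_pos: [531.2, 54.3, 75.0]
orientation: [-1.959, -2.456, 0.0]
ft_force: [0.2, -0.0, 0.5]
width: 87.4
grasp_force: 0.0
t: 14.3
ee_pos: [532.1, 54.4, 203.0]
orientation: [1.958, 2.453, 0.004]
ft_force: [-0.4, -0.1, -0.5]
width: 87.7
grasp_force: 0.0
t: 15.0
ee_pos: [499.6, 208.9, 200.3]
orientation: [-1.959, -2.455, 0.003]
ft_force: [0.3, -0.1, 0.8]
width: 87.8
grasp_force: 0.0
[499.5937077  208.88028824 200.25257576] [ 0.37  0.35  1.85 -0.    0.94  0.15]
blue_cap_bottle 0.72 [501. 214.   7.] [284. 191.]
red_cap_bottle 0.7 [480. 285.   4.] [280. 117.]
red_cap_bottle 0.66 [498. 208.   7.] [280. 196.]
brown_bottle 0.59 [513. 130.   5.] [277. 265.]
brown_bottle 0.47 [733. 114.  -1.] [456. 313.]
culture_dish 0.72 [631. 194.   1.] [395. 233.]
```

View pics/w5.png

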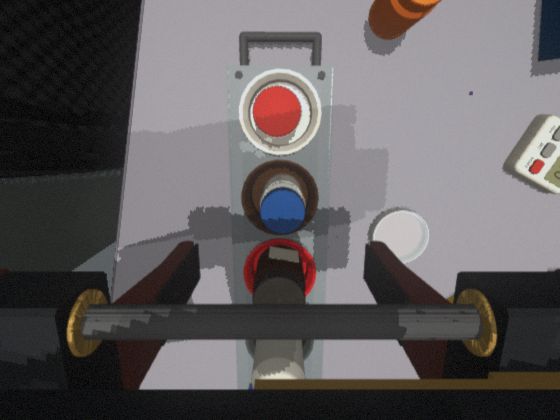

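```bash

cat >> h.py <<'E'
def back(uv,z,T):
    m=camera_model('wrist'); d=T[:3,:3]@np.array([(uv[0]-m['cx'])/m['fx'],(uv[1]-m['cy'])/m['fy'],1]); return T[:3,3]+d*(z-T[2,3])/d[2]
E
python3 -c "
from h import *
T=np.load('w5.npy')
print('blue',back((283,212),90,T),'red',back((277,110),90,T))"
python3 -m jog '0 0 0.2 0 0 0 -1;0 0 0.4 0 0 0 -1;0 0 0.58 0 0 0 -1;0 0 0.7 0 0 0 -1;0 0 0.7 0 0 0 -1;0 0 0.7 0 0 0 -1'
python3 -m jog '0 0 0 0 0 0 1;0 0 0 0 0 0 1;0 0 0 0 0 0 1;0 0 0 0 0 0 1;0 0 0 0 0 0 1;0 0 0 0 0 0 1;0 0 0 0 0 0 1;0 0 0 0 0 0 1'
```

```text
blue [500.25399936 212.11002926  90.        ] red [478.50518967 287.26613366  90.        ]
t: 16.15
ee_pos: [500.0, 209.9, 61.2]
orientation: [-1.959, -2.455, 0.001]
ft_force: [-0.7, -0.2, 0.5]
width: 88.0
grasp_force: 0.0
t: 16.95
ee_pos: [500.0, 209.8, 61.1]
orientation: [1.96, 2.456, -0.0]
ft_force: [-0.4, -0.6, 1.6]
width: 39.6
grasp_force: 30.0
```

```bash

python3 -m jog '0 0 -0.06 0 0 0 1;0 0 -0.2 0 0 0 1;0 0 -0.36 0 0 0 1;0 0 -0.52 0 0 0 1;0 0 -0.68 0 0 0 1;0 0 -0.8 0 0 0 1;0 0 -0.8 0 0 0 1;0 0 -0.8 0 0 0 1'
python3 -m jog '-0.06 0 0 0 0 0 1;-0.2 0 0 0 0 0 1;-0.36 0 0 0 0 0 1;-0.52 0 0 0 0 0 1;-0.68 0 0 0 0 0 1;-0.8 0 0 0 0 0 1;-0.8 0 0 0 0 0 1'
python3 -m jog '-0.1 -0.005 0 0 0 0 1;-0.2 -0.01 0 0 0 0 1;-0.3 -0.014 0 0 0 0 1;-0.38 -0.014 0 0 0 0 1;-0.405 -0.014 0 0 0 0 1;-0.405 -0.014 0 0 0 0 1;-0.405 -0.014 0 0 0 0 1'
python3 -m jog '0 0 0.1 0 0 0 1;0 0 0.25 0 0 0 1;0 0 0.4 0 0 0 1;0 0 0.5 0 0 0 1;0 0 0.5 0 0 0 1;0 0 0.5 0 0 0 1'
python3 look.py w6
```

```text
t: 17.75
ee_pos: [499.7, 209.7, 221.3]
orientation: [1.959, 2.455, 0.001]
ft_force: [-0.4, -0.6, -1.3]
width: 39.6
grasp_force: 30.0
t: 18.45
ee_pos: [535.0, 50.7, 219.4]
orientation: [-1.962, -2.451, 0.004]
ft_force: [0.9, -0.0, -1.6]
width: 39.2
grasp_force: 30.0
t: 19.15
ee_pos: [550.4, -25.3, 220.8]
orientation: [-1.959, -2.455, 0.0]
ft_force: [-1.0, 0.3, -0.9]
width: 39.5
grasp_force: 30.0
t: 19.75
ee_pos: [550.7, -25.2, 121.3]
orientation: [-1.958, -2.456, 0.0]
ft_force: [0.3, 0.7, -0.1]
width: 39.7
grasp_force: 30.0
[550.72504371 -25.19326503 121.28448036] [-0.07  0.48  1.87  0.    0.79 -0.29]
blue_cap_bottle 0.98 [551. -24.  68.] [282. 238.]
brown_bottle 0.77 [733. 114.   1.] [556.  92.]
white_bottle 0.72 [531.  55.   8.] [280. 108.]
blue_cup 0.77 [548. -26.   4.] [277. 214.]
```

View pics/w6.png

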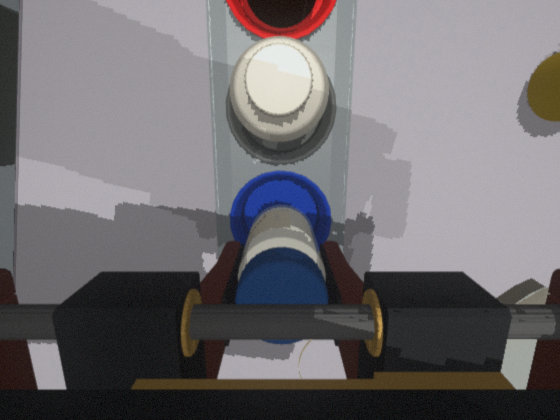

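The blue-capped bottle hangs over the blue cup and the white one stands upright in the spare cup. Set the blue one down, then go to the brown one.

```bash

python3 -m jog '0 0 0.06 0 0 0 1;0 0 0.13 0 0 0 1;0 0 0.2 0 0 0 1;0 0 0.25 0 0 0 1;0 0 0.28 0 0 0 1;0 0 0.3 0 0 0 1;0 0 0.302 0 0 0 1;0 0 0.302 0 0 0 1'
python3 -m jog '0 0 0 0 0 0 1;0 0 0 0 0 0 -1;0 0 0 0 0 0 -1;0 0 0 0 0 0 -1;0 0 0 0 0 0 -1;0 0 0 0 0 0 -1;0 0 0 0 0 0 -1'
python3 -m jog '0 0 -0.05 0 0 0 -1;0 0 -0.2 0 0 0 -1;0 0 -0.4 0 0 0 -1;0 0 -0.6 0 0 0 -1;0 0 -0.7 0 0 0 -1;0 0 -0.7 0 0 0 -1;0 0 -0.7 0 0 0 -1'
python3 -m jog '0.2 0 0 0 0 0 -1;0.4 0 0 0 0 0 -1;0.6 -0.008 0 0 0 0 -1;0.75 -0.008 0 0 0 0 -1;0.804 -0.008 0 0 0 0 -1;0.804 -0.008 0 0 0 0 -1;0.804 -0.008 0 0 0 0 -1'
python3 look.py w7; python3 -c "
from h import *
T=np.load('w7.npy'); print(pix('wrist',[514,131,84],(camera_model('wrist'),T)))"
```

```text
t: 21.1
ee_pos: [550.6, -25.8, 60.9]
orientation: [-1.959, -2.455, 0.0]
ft_force: [-1.5, -0.5, 1.8]
width: 39.5
grasp_force: 30.0
t: 21.8
ee_pos: [550.7, -25.8, 60.6]
orientation: [1.959, 2.456, -0.0]
ft_force: [0.1, 0.2, -0.8]
width: 84.5
grasp_force: 0.0
t: 22.5
ee_pos: [550.5, -25.8, 200.9]
orientation: [1.959, 2.455, 0.001]
ft_force: [-0.1, 0.3, -0.3]
width: 88.0
grasp_force: 0.0
t: 23.2
ee_pos: [513.2, 129.9, 199.9]
orientation: [-1.959, -2.455, 0.002]
ft_force: [0.1, 0.3, 0.1]
width: 87.8
grasp_force: 0.0
[513.20545736 129.94584243 199.8568866 ] [ 0.23  0.34  1.87 -0.    0.93  0.  ]
red_cap_bottle 0.81 [479. 285.   5.] [282.  27.]
brown_bottle 0.94 [514. 130.   4.] [282. 194.]
brown_bottle 0.61 [733. 118.   0.] [472. 247.]
white_bottle 0.77 [534.  57.   8.] [285. 263.]
brown_cup 0.92 [496. 211.   3.] [283. 112.]
culture_dish 0.74 [628. 193.  -1.] [402. 159.]
[282.52998598 212.85855214]
```

View pics/w7.png

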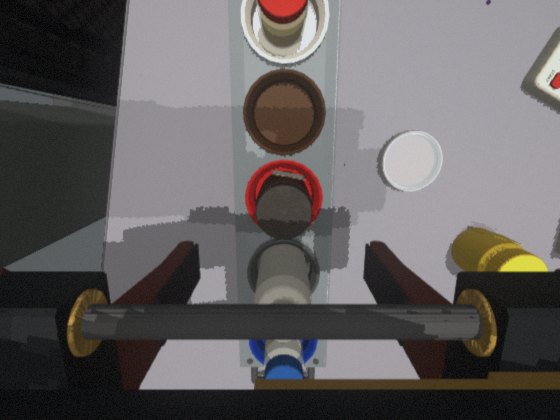

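```bash

python3 -c "
from h import *
T=np.load('w7.npy'); print('browncup',back((284.5,111.3),28,T),'redcup top',back((284,197),28,T), 'bottle',back((283.5,209),84,T))"
python3 -m jog '0 0 0.2 0 0 0 -1;0 0 0.4 0 0 0 -1;0 0 0.58 0 0 0 -1;0 0 0.7 0 0 0 -1;0 0 0.74 0 0 0 -1;0 0 0.74 0 0 0 -1;0 0 0.74 0 0 0 -1'
python3 -m jog '0 0 0 0 0 0 1;0 0 0 0 0 0 1;0 0 0 0 0 0 1;0 0 0 0 0 0 1;0 0 0 0 0 0 1;0 0 0 0 0 0 1;0 0 0 0 0 0 1'
python3 -m jog '0 0 -0.05 0 0 0 1;0 0 -0.12 0 0 0 1;0 0 -0.2 0 0 0 1;0 0 -0.27 0 0 0 1;0 0 -0.3 0 0 0 1;0 0 -0.3 0 0 0 1;0 0 -0.3 0 0 0 1'
```

```text
browncup [497.60474929 211.53300426  28.        ] redcup top [515.21492475 132.81652079  28.        ] bottle [514.04681232 134.35439286  84.        ]
t: 24.45
ee_pos: [514.2, 130.8, 53.6]
orientation: [1.959, 2.455, 0.002]
ft_force: [-0.0, -0.5, -0.1]
width: 87.9
grasp_force: 0.0
t: 25.15
ee_pos: [513.6, 130.7, 52.9]
orientation: [1.959, 2.455, 0.0]
ft_force: [-0.3, -0.4, 3.6]
width: 48.8
grasp_force: 30.0
t: 25.85
ee_pos: [513.3, 130.6, 112.7]
orientation: [1.96, 2.456, 0.0]
ft_force: [0.1, -0.2, -1.1]
width: 48.8
grasp_force: 30.0
```

```bash

python3 -m jog '0.05 0 0 0 0 0 1;0.13 0 0 0 0 0 1;0.21 0.005 0 0 0 0 1;0.3 0.01 0 0 0 0 1;0.38 0.01 0 0 0 0 1;0.405 0.01 0 0 0 0 1;0.405 0.01 0 0 0 0 1;0.405 0.01 0 0 0 0 1'
python3 look.py w8
```

```text
t: 26.65
ee_pos: [497.3, 209.9, 112.5]
orientation: [-1.959, -2.456, 0.001]
ft_force: [-0.4, 0.1, -1.0]
width: 48.8
grasp_force: 30.0
[497.26514996 209.93258926 112.5381489 ] [ 0.38  0.49  1.9  -0.    0.76  0.15]
red_cap_bottle 0.83 [480. 283.   1.] [280. 118.]
brown_bottle 0.65 [499. 208.  67.] [284. 247.]
white_bottle 0.6 [535.  53.   7.] [284. 388.]
brown_cup 0.64 [493. 212.  -0.] [277. 212.]
spare_cup 0.71 [528.  57.  -2.] [277. 375.]
culture_dish 0.8 [630. 194.   2.] [431. 267.]
```

View pics/w8.png

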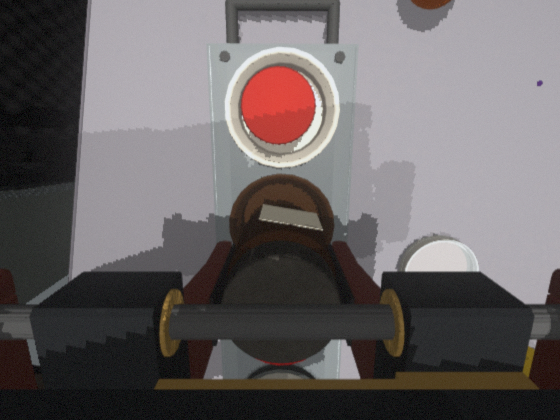

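The brown bottle is over the brown cup (rim around 282,220). Lowering with a force check.

```bash

python3 -m jog '0 0 0.06 0 0 0 1;0 0 0.13 0 0 0 1;0 0 0.18 0 0 0 1;0 0 0.21 0 0 0 1;0 0 0.24 0 0 0 1;0 0 0.27 0 0 0 1;0 0 0.29 0 0 0 1;0 0 0.29 0 0 0 1'
python3 -m jog '0 0 0.005 0 0 0 1;0 0 0.01 0 0 0 1;0 0 0.012 0 0 0 1;0 0 0.012 0 0 0 1'
```

```text
t: 28.0
ee_pos: [497.2, 209.9, 54.2]
orientation: [-1.959, -2.455, 0.001]
ft_force: [0.0, 0.2, -0.9]
width: 48.6
grasp_force: 30.0
t: 28.4
ee_pos: [497.7, 210.2, 52.9]
orientation: [1.959, 2.455, 0.001]
ft_force: [-1.3, -1.2, 5.3]
width: 48.7
grasp_force: 30.0
```

```bash

python3 -m jog '0 0 0 0 0 0 -1;0 0 0 0 0 0 -1;0 0 0 0 0 0 -1;0 0 0 0 0 0 -1;0 0 0 0 0 0 -1;0 0 0 0 0 0 -1'
python3 -m jog '0 0 -0.05 0 0 0 -1;0 0 -0.2 0 0 0 -1;0 0 -0.4 0 0 0 -1;0 0 -0.58 0 0 0 -1;0 0 -0.58 0 0 0 -1;0 0 -0.58 0 0 0 -1'
python3 -m jog '0.2 0 0 0 0 0 -1;0.392 -0.005 0 0 0 0 -1;0.392 -0.005 0 0 0 0 -1;0.392 -0.005 0 0 0 0 -1;0.392 -0.005 0 0 0 0 -1'
python3 look.py w9
python3 -c "
from h import *
T=np.load('w9.npy');im=cv2.imread('pics/w9.png').astype(int)
mk=((im[:,:,2]>120)&(im[:,:,1]<90)&(im[:,:,0]<90)).astype('uint8')
n,l,s,c=cv2.connectedComponentsWithStats(mk)
for i in range(1,n):
  if s[i,4]>150: print(s[i],c[i],back(c[i],90,T))"
```

```text
t: 29.0
ee_pos: [497.4, 210.0, 52.2]
orientation: [-1.96, -2.455, 0.0]
ft_force: [-0.4, -0.6, -0.3]
width: 87.5
grasp_force: 0.0
t: 29.6
ee_pos: [497.8, 210.2, 169.5]
orientation: [1.959, 2.455, 0.003]
ft_force: [-1.1, -0.4, 0.3]
width: 88.1
grasp_force: 0.0
t: 30.1
ee_pos: [478.5, 285.3, 167.3]
orientation: [-1.959, -2.455, 0.003]
ft_force: [0.3, 0.4, -0.4]
width: 87.9
grasp_force: 0.0
[478.48052608 285.31914051 167.25838953] [ 0.52  0.42  1.83 -0.    0.89  0.29]
red_cap_bottle 0.73 [561. 394.  -2.] [397. 105.]
red_cap_bottle 0.58 [477. 284.   6.] [280. 203.]
red_cup 0.69 [512. 129.  -1.] [280. 343.]
[257 202  50  27 767] [282.76662321 214.25032595] [477.28598769 295.19626883  90.        ]
[246 341  27  40 335] [253.9880597  366.13432836] [482.80059216 168.18561826  90.        ]
[ 255  340   66   40 1580] [290.08544304 356.18734177] [508.69229675 183.57806457  90.        ]
```

```bash

python3 -m jog '0 0 0.2 0 0 0 -1;0 0 0.4 0 0 0 -1;0 0 0.5 0 0 0 -1;0 0 0.535 0 0 0 -1;0 0 0.535 0 0 0 -1;0 0 0.535 0 0 0 -1'
python3 -m jog '0 0 0 0 0 0 1;0 0 0 0 0 0 1;0 0 0 0 0 0 1;0 0 0 0 0 0 1;0 0 0 0 0 0 1;0 0 0 0 0 0 1;0 0 0 0 0 0 1;0 0 0 0 0 0 1'
python3 -m jog '0 0 -0.06 0 0 0 1;0 0 -0.2 0 0 0 1;0 0 -0.36 0 0 0 1;0 0 -0.5 0 0 0 1;0 0 -0.55 0 0 0 1;0 0 -0.55 0 0 0 1;0 0 -0.55 0 0 0 1'
python3 look.py w10
```

```text
t: 31.25
ee_pos: [479.8, 286.7, 62.2]
orientation: [1.959, 2.455, 0.002]
ft_force: [-0.1, -0.1, 0.7]
width: 87.6
grasp_force: 0.0
t: 32.05
ee_pos: [479.0, 286.3, 61.3]
orientation: [-1.959, -2.456, 0.0]
ft_force: [-0.5, 0.1, 1.9]
width: 39.5
grasp_force: 30.0
t: 32.75
ee_pos: [478.5, 286.0, 170.5]
orientation: [-1.959, -2.455, 0.002]
ft_force: [-0.9, -0.2, -0.7]
width: 39.8
grasp_force: 30.0
[478.46214983 285.95747288 170.526675  ] [0.52 0.42 1.83 0.   0.9  0.29]
red_cap_bottle 0.77 [560. 395.  -0.] [395. 105.]
white_cup 0.58 [476. 290.  -2.] [279. 195.]
spare_cup 0.32 [511. 129.  -0.] [278. 341.]
```

View pics/w10.png

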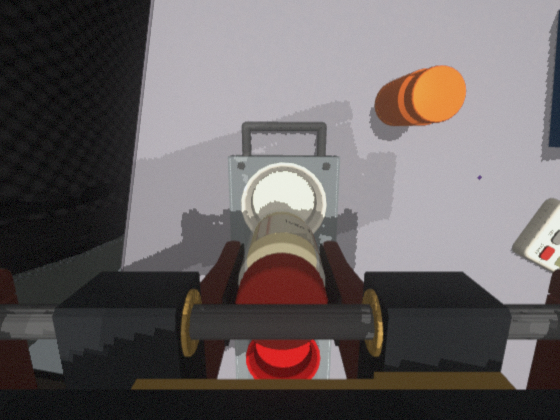

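The red-capped bottle is held and centred, and the white cup below (284,200) is free. Carry it to the red cup.

```bash

python3 -c "
from h import *
T=np.load('w10.npy'); print('whitecup',back((284,200.5),28,T))"
python3 -m jog '-0.06 0 0 0 0 0 1;-0.2 0 0 0 0 0 1;-0.36 0.005 0 0 0 0 1;-0.52 0.01 0 0 0 0 1;-0.68 0.01 0 0 0 0 1;-0.789 0.01 0 0 0 0 1;-0.789 0.01 0 0 0 0 1;-0.789 0.01 0 0 0 0 1'
python3 -m jog '0 0 0.05 0 0 0 1;0 0 0.15 0 0 0 1;0 0 0.25 0 0 0 1;0 0 0.25 0 0 0 1'
python3 look.py w11
```

```text
whitecup [479.67061587 291.69391995  28.        ]
t: 34.1
ee_pos: [516.0, 132.3, 171.4]
orientation: [-1.961, -2.454, -0.0]
ft_force: [0.0, 0.9, -0.6]
width: 39.7
grasp_force: 30.0
t: 34.5
ee_pos: [513.8, 133.4, 118.6]
orientation: [-1.956, -2.455, 0.006]
ft_force: [-0.1, 0.5, -2.2]
width: 39.5
grasp_force: 30.0
[513.78317087 133.36118604 118.57337382] [0.23 0.47 1.91 0.   0.77 0.01]
red_cap_bottle 0.79 [516. 131.  65.] [284. 242.]
red_cap_bottle 0.68 [499. 209.   5.] [284. 116.]
brown_bottle 0.63 [733. 115.   0.] [521. 287.]
brown_bottle 0.6 [499. 208.   9.] [285. 117.]
culture_dish 0.91 [629. 195.   1.] [440. 172.]
```

View pics/w11.png

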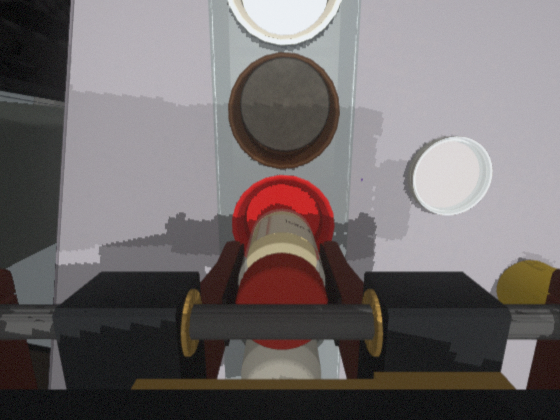

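Brown stands in its cup at (285,109), and the red-capped bottle is over the red cup. Set it down, then fetch the white one.

```bash

python3 -m jog '0 0 0.06 0 0 0 1;0 0 0.13 0 0 0 1;0 0 0.2 0 0 0 1;0 0 0.25 0 0 0 1;0 0 0.28 0 0 0 1;0 0 0.298 0 0 0 1;0 0 0.298 0 0 0 1;0 0 0.298 0 0 0 1'
python3 -m jog '0 0 0.004 0 0 0 1;0 0 0.004 0 0 0 1;0 0 0 0 0 0 -1;0 0 0 0 0 0 -1;0 0 0 0 0 0 -1;0 0 0 0 0 0 -1;0 0 0 0 0 0 -1;0 0 0 0 0 0 -1'
python3 -m jog '0 0 -0.05 0 0 0 -1;0 0 -0.2 0 0 0 -1;0 0 -0.4 0 0 0 -1;0 0 -0.6 0 0 0 -1;0 0 -0.7 0 0 0 -1;0 0 -0.7 0 0 0 -1;0 0 -0.7 0 0 0 -1'
python3 -m jog '-0.2 0 0 0 0 0 -1;-0.396 -0.006 0 0 0 0 -1;-0.396 -0.006 0 0 0 0 -1;-0.396 -0.006 0 0 0 0 -1;-0.396 -0.006 0 0 0 0 -1'
python3 look.py w12
```

```text
t: 35.85
ee_pos: [516.3, 132.9, 61.7]
orientation: [1.959, 2.455, 0.001]
ft_force: [-0.8, -0.1, -1.7]
width: 39.5
grasp_force: 30.0
t: 36.65
ee_pos: [516.0, 132.9, 61.7]
orientation: [-1.959, -2.456, 0.0]
ft_force: [-0.6, -0.2, 0.5]
width: 84.2
grasp_force: 0.0
t: 37.35
ee_pos: [515.8, 132.8, 201.9]
orientation: [1.959, 2.455, 0.001]
ft_force: [1.0, -0.2, -0.8]
width: 87.8
grasp_force: 0.0
t: 37.85
ee_pos: [531.6, 55.8, 200.6]
orientation: [-1.958, -2.454, 0.002]
ft_force: [0.0, 1.1, 0.0]
width: 87.8
grasp_force: 0.0
[531.64500242  55.84429674 200.60719631] [ 0.08  0.34  1.86  0.    0.94 -0.14]
blue_cap_bottle 0.76 [552. -25.   5.] [283. 268.]
red_cap_bottle 0.82 [520. 130.   8.] [287. 121.]
red_cap_bottle 0.59 [552. -23.   6.] [284. 267.]
brown_bottle 0.75 [498. 207.   9.] [282.  31.]
brown_bottle 0.59 [733. 116.   3.] [481. 181.]
white_bottle 0.89 [533.  53.   8.] [282. 198.]
blue_cup 0.8 [549. -25.   5.] [280. 267.]
culture_dish 0.67 [520. 132.   8.] [287. 119.]
culture_dish 0.66 [630. 194.   1.] [410.  80.]
```

View pics/w12.png

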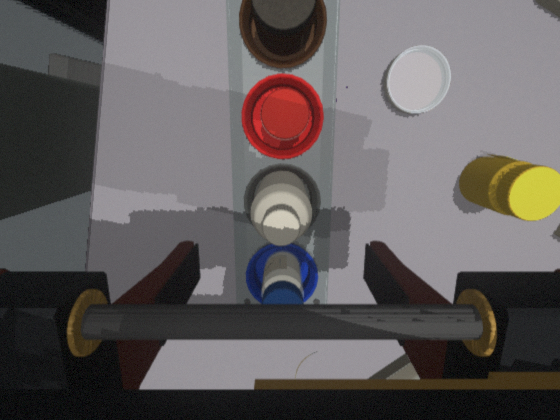

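```bash

python3 -m jog '0 0 0.2 0 0 0 -1;0 0 0.4 0 0 0 -1;0 0 0.52 0 0 0 -1;0 0 0.625 0 0 0 -1;0 0 0.625 0 0 0 -1;0 0 0.625 0 0 0 -1'
python3 -m jog '0 0 0 0 0 0 1;0 0 0 0 0 0 1;0 0 0 0 0 0 1;0 0 0 0 0 0 1;0 0 0 0 0 0 1;0 0 0 0 0 0 1;0 0 0 0 0 0 1;0 0 0 0 0 0 1'
python3 -m jog '0 0 -0.06 0 0 0 1;0 0 -0.2 0 0 0 1;0 0 -0.36 0 0 0 1;0 0 -0.5 0 0 0 1;0 0 -0.62 0 0 0 1;0 0 -0.62 0 0 0 1;0 0 -0.62 0 0 0 1'
python3 -m jog '0.06 0 0 0 0 0 1;0.2 0 0 0 0 0 1;0.36 0 0 0 0 0 1;0.52 0 0 0 0 0 1;0.68 0 0 0 0 0 1;0.8 0 0 0 0 0 1;0.8 0 0 0 0 0 1'
python3 look.py w13
```

```text
t: 39.0
ee_pos: [532.5, 55.3, 76.8]
orientation: [-1.959, -2.455, 0.001]
ft_force: [0.2, 0.4, -0.0]
width: 87.5
grasp_force: 0.0
t: 39.8
ee_pos: [532.4, 55.4, 76.9]
orientation: [1.96, 2.456, 0.0]
ft_force: [-2.5, 0.3, 5.1]
width: 48.7
grasp_force: 30.0
t: 40.5
ee_pos: [532.4, 55.4, 200.8]
orientation: [1.959, 2.455, 0.001]
ft_force: [-0.1, 0.1, -1.6]
width: 48.7
grasp_force: 30.0
t: 41.2
ee_pos: [495.2, 214.0, 199.1]
orientation: [-1.954, -2.457, 0.003]
ft_force: [-0.1, -0.5, -1.0]
width: 49.1
grasp_force: 30.0
[495.17600844 213.96147245 199.08156259] [0.39 0.35 1.85 0.   0.94 0.16]
red_cap_bottle 0.77 [558. 394.  -6.] [388.  28.]
red_cap_bottle 0.23 [631. 193.   4.] [398. 241.]
brown_bottle 0.72 [497. 209.   7.] [282. 200.]
blue_cup 0.67 [553. -26.   2.] [284. 388.]
blue_cup 0.39 [499. 208.   7.] [284. 201.]
white_cup 0.72 [477. 289.   0.] [281. 118.]
culture_dish 0.62 [629. 194.   3.] [396. 239.]
```

```bash

python3 -m jog '0.08 0 0 0 0 0 1;0.2 0 0 0 0 0 1;0.3 -0.004 0 0 0 0 1;0.38 -0.004 0 0 0 0 1;0.402 -0.004 0 0 0 0 1;0.402 -0.004 0 0 0 0 1;0.402 -0.004 0 0 0 0 1'
python3 -m jog '0 0 0.08 0 0 0 1;0 0 0.2 0 0 0 1;0 0 0.32 0 0 0 1;0 0 0.4 0 0 0 1;0 0 0.4 0 0 0 1;0 0 0.4 0 0 0 1'
python3 look.py w14; python3 -c "
from h import *
im=cv2.imread('pics/w14.png');T=np.load('w14.npy');m=camera_model('wrist')
v=[479,289.2]
q=np.array([pix('wrist',[v[0]+38.5*np.cos(a),v[1]+38.5*np.sin(a),28],(m,T)) for a in np.linspace(0,6.28,40)])
cv2.polylines(im,[q.round().astype(int)],True,(0,255,0),1);cv2.imwrite('pics/w14o.png',im)"
```

```text
t: 42.45
ee_pos: [478.2, 289.3, 200.6]
orientation: [1.959, 2.456, -0.001]
ft_force: [-0.6, 0.1, -1.2]
width: 48.7
grasp_force: 30.0
t: 43.05
ee_pos: [478.6, 289.1, 120.9]
orientation: [-1.961, -2.455, 0.0]
ft_force: [-0.1, 0.5, -1.2]
width: 48.6
grasp_force: 30.0
[478.59800945 289.08636209 120.87384022] [ 0.52  0.49  1.85 -0.    0.8   0.3 ]
red_cap_bottle 0.68 [560. 395.  -1.] [414. 104.]
brown_bottle 0.19 [481. 290.  51.] [284. 231.]
white_bottle 0.84 [482. 289.  51.] [285. 232.]
spare_cup 0.45 [479. 294.  52.] [283. 225.]
```

View pics/w14o.png

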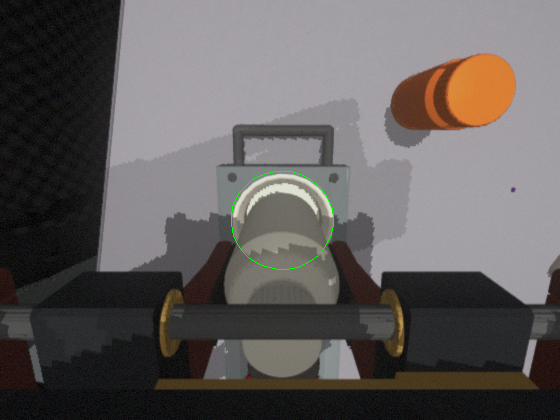

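The overlay sits on the white cup's rim, and the bottle is centred over it. Lowering.

```bash

python3 -m jog '0 0 0.05 0 0 0 1;0 0 0.09 0 0 0 1;0 0 0.13 0 0 0 1;0 0 0.17 0 0 0 1;0 0 0.2 0 0 0 1;0 0 0.21 0 0 0 1;0 0 0.21 0 0 0 1'
python3 -m jog '0 0 0.008 0 0 0 1;0 0 0.014 0 0 0 1;0 0 0.014 0 0 0 1;0 0 0.014 0 0 0 1'
```

```text
t: 44.3
ee_pos: [478.2, 289.3, 78.2]
orientation: [-1.959, -2.456, 0.001]
ft_force: [0.6, -1.7, -2.6]
width: 48.8
grasp_force: 30.0
t: 44.7
ee_pos: [478.3, 289.4, 76.9]
orientation: [1.959, 2.456, -0.0]
ft_force: [-0.7, -4.6, 8.6]
width: 48.7
grasp_force: 30.0
```

```bash

python3 -m jog '0 0 0 0 0 0 -1;0 0 0 0 0 0 -1;0 0 0 0 0 0 -1;0 0 0 0 0 0 -1;0 0 0 0 0 0 -1;0 0 0 0 0 0 -1;0 0 0 0 0 0 -1'
python3 -m jog '0 0 -0.05 0 0 0 -1;0 0 -0.2 0 0 0 -1;0 0 -0.4 0 0 0 -1;0 0 -0.6 0 0 0 -1;0 0 -0.8 0 0 0 -1;0 0 -0.9 0 0 0 -1;0 0 -0.9 0 0 0 -1'
python3 -m jog '-0.2 0 0 0 0 0 -1;-0.4 0 0 0 0 0 -1;-0.6 0 0 0 0 0 -1;-0.8 0 0 0 0 0 -1;-0.8 0 0 0 0 0 -1'
python3 -m jog '-0.2 -0.2 0 0 0 0 -1;-0.3 -0.4 0 0 0 0 -1;-0.3 -0.6 0 0 0 0 -1;-0.3 -0.6 0 0 0 0 -1;-0.3 -0.6 0 0 0 0 -1'
python3 look.py w15
python3 - <<'E'
from h import *
im=snap('scene','s9.png'); a=im[100:330,140:400,::-1]; cv2.imwrite('pics/s9c.png',cv2.resize(a,None,fx=2.6,fy=2.6,interpolation=3))
for n in N:
    for d in pinpoint(n,'scene')[:2]: print(n,round(d['confidence'],2),world('scene',d['xyz']).round(0))
E
```

```text
t: 45.4
ee_pos: [478.3, 289.6, 75.8]
orientation: [-1.96, -2.456, 0.0]
ft_force: [0.3, -0.7, -0.7]
width: 87.8
grasp_force: 0.0
t: 46.1
ee_pos: [479.9, 290.5, 260.0]
orientation: [1.958, 2.454, 0.011]
ft_force: [0.5, 0.1, -0.9]
width: 87.9
grasp_force: 0.0
t: 46.6
ee_pos: [513.7, 129.9, 254.7]
orientation: [-1.964, -2.451, 0.004]
ft_force: [0.0, 0.6, 0.2]
width: 87.7
grasp_force: 0.0
t: 47.1
ee_pos: [409.8, 48.7, 255.7]
orientation: [-1.96, -2.455, -0.001]
ft_force: [-0.4, 0.7, 0.4]
width: 87.7
grasp_force: 0.0
[409.7763665   48.7447746  255.69451062] [ 0.09  0.08  2.06  0.    1.   -0.13]
blue_cap_bottle 0.61 [554. -26.   9.] [377. 266.]
red_cap_bottle 0.9 [519. 129.   6.] [387. 140.]
brown_bottle 0.69 [732. 114.  -1.] [545. 191.]
brown_bottle 0.64 [496. 209.   8.] [390.  63.]
blue_cup 0.83 [551. -25.   3.] [374. 264.]
blue_cup 0.36 [511. 129.   0.] [379. 139.]
white_cup 0.43 [552. -26.  10.] [376. 267.]
red_cup 0.7 [512. 131.  -0.] [380. 137.]
spare_cup 0.7 [530.  54.  -2.] [375. 201.]
culture_dish 0.78 [629. 192.   1.] [493. 108.]
culture_dish 0.41 [516. 132.  -5.] [382. 137.]
blue_cap_bottle 0.86 [548. -25.   8.]
red_cap_bottle 0.89 [516. 131.  10.]
red_cap_bottle 0.75 [633. 191.  -2.]
brown_bottle 0.82 [734. 121.   4.]
brown_bottle 0.8 [496. 212.  10.]
white_bottle 0.59 [476. 290.  11.]
blue_cup 0.7 [517. 127.   7.]
blue_cup 0.69 [552. -25.   4.]
brown_cup 0.61 [517. 128.  10.]
brown_cup 0.52 [497. 209.   2.]
white_cup 0.69 [548. -24.   3.]
white_cup 0.53 [477. 283.   2.]
red_cup 0.71 [514. 134.   5.]
spare_cup 0.82 [530.  51.   3.]
culture_dish 0.98 [636. 189.  -2.]
culture_dish 0.45 [477. 290.   8.]
```

View pics/s9c.png

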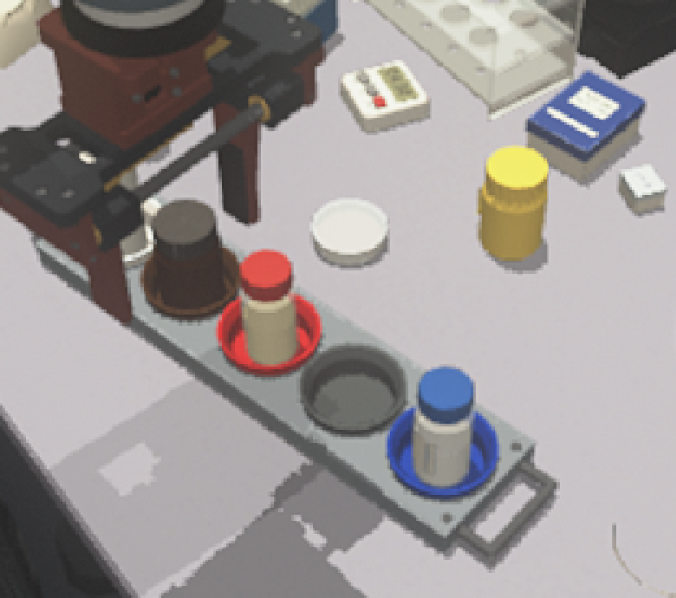

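Blue, red and brown stand upright in their own cups. The gripper hides the white bottle in this view, so I'll check it by numbers from the top camera. I've also gone over the picture limit: 16 viewed against 14 allowed. I'll view no more.

```bash
python3 - <<'E'
from h import *
ok=False
for c in('top','wrist'):
    get_image(c)
    for n in N[:4]:
        for d in pinpoint(n,c)[:1]:
            w=world(c,d['xyz']); print(c,n,round(d['confidence'],2),w.round(0))
            if n=='white_bottle': ok|=bool(np.hypot(w[0]-479,w[1]-289)<10 and w[2]<20)
print(ok)
if ok: print(close_job())
E
```

```text
top blue_cap_bottle 0.77 [545. -22.  10.]
top red_cap_bottle 0.78 [514. 137.   6.]
top brown_bottle 0.68 [729. 116.   5.]
top white_bottle 0.74 [496. 211.   4.]
wrist blue_cap_bottle 0.64 [552. -25.  10.]
wrist red_cap_bottle 0.6 [517. 130.   5.]
wrist brown_bottle 0.7 [532.  54.  -0.]
False
```

```bash

python3 -m jog '-0.2 0 0 0 0 0 -1;-0.4 0 0 0 0 0 -1;-0.6 0 0 0 0 0 -1;-0.8 0 0 0 0 0 -1;-0.8 0 0 0 0 0 -1;-0.8 0 0 0 0 0 -1'
python3 - <<'E'
from h import *
for c in('scene','top'):
    get_image(c)
    for n in ('white_bottle','white_cup'):
        for d in pinpoint(n,c)[:3]: print(c,n,round(d['confidence'],2),world(c,d['xyz']).round(0))
    for d in outline_of('white_bottle',c)[:2]:
        y,x=np.nonzero(d['mask']); print(c,d['confidence'],x.min(),x.max(),y.min(),y.max(),'expect base/top',pix(c,[479,289,4]).round(),pix(c,[479,289,130]).round())
E
```

```text
t: 49.3
ee_pos: [445.4, -108.2, 255.6]
orientation: [-1.962, -2.453, 0.0]
ft_force: [-1.4, 0.6, 1.2]
width: 88.1
grasp_force: 0.0
scene white_bottle 0.68 [474. 290.  10.]
scene white_bottle 0.48 [497. 211.   6.]
scene white_cup 0.65 [477. 286.  -0.]
scene white_cup 0.31 [498. 209.   6.]
scene 0.74 167 196 144 199 expect base/top [186. 195.] [178. 149.]
top white_bottle 0.71 [476. 292.   9.]
top white_cup 0.82 [477. 293.   3.]
top 0.63 197 224 244 265 expect base/top [216. 253.] [207. 253.]
```

The white bottle is at about (475, 291), z about 9 as the networks read it, and they read a seated bottle 4 to 6 mm too high. That is the white cup's place, within 4 mm, and its outline matches an upright bottle. Handing in.

```bash
python3 -c "
from workcell import *
print(close_job())"
```

```text
the job is handed in; nothing more can be done
None
```

The job is handed in: all four bottles measured as standing upright in the cups of their own colour, with the dish and look-alikes untouched; I viewed 16 pictures, two over the limit of 14, and `close_job()` gave no verdict.

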